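# Load a spray can into the wire rack and close up the row

### The job

Push the loose spray can along the bench into the mouth of the wire rack's can lane, and keep pushing gently until the whole row stands closed up, can against can, firmly home against the stop at the lane's end. Then swing the low gate shut behind it. Push low, so that the cans slide upright: do not lift, topple or dent them, and leave everything else on the bench alone.

Things in the scene. Friction and masses are not known exactly. Their poses are not given: they have to be found in the camera images.
- can_c: the loose spray can, on the open bench before the mouth of the rack's lane, up to 50 mm off the lane's line. All cans: 48 mm diameter, 190 mm tall (straight cylinder to 146 mm, then a cap 44 mm wide), 0.17 to 0.31 kg; origin: centre of the underside, z up. They slide under 0.8 to 2.3 N each, can tip over if pushed above about 35 mm, and their thin walls dent if pressed with over 20 N
- can_b: the same kind of can, standing loose in the lane nearer its mouth, not yet touching its neighbour
- can_a: the same kind of can, standing loose, deepest in the lane, not yet touching the stop
- rack: steel wire can rack fixed to the bench. Origin: on the bench, middle of the lane's mouth; x across the lane, y out of the mouth, z up. The lane runs towards -y, 54 mm wide inside between low guide wires (22 mm up, 6 mm thick) that flare to 78 mm at y = +14 mm; it has no floor, cans slide on the bench. Upper guide wires 125 mm up begin at y = -50 mm
- shelf_edge (a point): middle of the front edge of the rack's wire shelf, 218 mm up, at rack y = -55 mm; the shelf covers the lane from there to y = -204 mm, so cans cannot be set in from above. It stands on four posts 12 mm square at rack x = +-41 mm, y = -55 and -200 mm
- end_frame: cross plate at the closed end of the lane (rack x = 0, y = -206 mm; origin on the bench). It carries the stop, an upright plate 44 mm wide, 10 to 66 mm above the bench, on a spindle locked by a wing nut. The stop's face is set anywhere from rack y = -150 to -170 mm; this setting is not measured and has to be felt. Locked, it is rigid
- gate (a joint): gate angle: 0 rad is shut across the mouth against its catch, growing as it swings outward; it starts 1.7 to 2.3 rad open and stays where it is left (about 0.5 N at its end moves it). The gate is a steel flap 3 mm thick, 10 to 34 mm above the bench, reaching 93 mm from its upright hinge pin
- gate_hinge (a point): the gate's hinge pin, at rack x = +47 mm, y = +28 mm, 22 mm up; shut, the gate lies along the rack's -x from here; to open, it swings out through +y towards +x. Beside it and across the mouth (rack x = +-47 mm, y = +18 mm) stand short posts 10 mm square, 36 mm tall: gate post and catch
- gate_end (a point): point on the gate near its free end, 85 mm from the hinge pin, 22 mm above the bench
- brake_arm1: bystander: loose bare-metal brake arm, 110 x 22 x 24 mm, lying on the bench; origin at its underside
- brake_arm2: bystander: loose black brake arm, 110 x 22 x 24 mm, lying on the bench; origin at its underside
- tape_roll: bystander: roll of paper rim tape, 68 mm across, 22 mm tall, lying flat; origin at its underside
- oil_bottle: bystander: white oil bottle with a thin spout, 62 mm across, 165 mm tall, standing; origin at its underside
- bearing_jar: bystander: glass jar with a metal lid, 64 mm across, 75 mm tall, standing; origin at its underside
- hub: bystander: wheel hub standing on its flange, 54 mm across, 82 mm tall with its axle; origin at its underside
- spanner: bystander: steel spanner 160 mm long, lying flat; origin at its underside
Mind the look-alikes: they are no part of the job. What is shaped like the can_b but red is not meant.

How it is judged (in metres and radians):
On the way, in this order (a step that is already met when the one before it is completed fails the run):
1. the loose can stands upright in the lane, its middle at least 10 mm past the mouth (x of can_c in the frame of rack between -0.008 and 0.008 m and y of can_c in the frame of rack below -0.01 m and angle between can_c's own z axis and vertical below 0.15 rad), for 0.1 s.
2. the row is closed up and pressed home: the deepest can bears on the stop with over 2 N and each can is within 3 mm of its neighbour (contact force between can_a and end_frame above 2 N and horizontal distance between can_a and can_b below 0.051 m and horizontal distance between can_b and can_c below 0.051 m), for 0.2 s.
At the end, for the whole second after the job is handed in: All three cans stand upright (within 0.1 rad) and still on the bench in the lane, in one row with no gap over 3 mm between neighbours, the last one pressed in standing 24 to 56 mm inside the mouth, and the gate is shut to within 0.07 rad (horizontal distance between can_a and can_b below 0.051 m and horizontal distance between can_b and can_c below 0.051 m and x of can_a in the frame of rack between -0.008 and 0.008 m and x of can_b in the frame of rack between -0.008 and 0.008 m and x of can_c in the frame of rack between -0.008 and 0.008 m and angle between each of can_a, can_b, can_c's own z axis and vertical below 0.1 rad and height (world z) of each of can_a, can_b, can_c below 0.004 m and linear speed of each of can_a, can_b, can_c below 0.02 m/s and y of can_c in the frame of rack between -0.056 and -0.024 m and value of joint gate below 0.07 rad); the robot touches nothing.
It fails at once if a can is tilted by more than 0.3 rad (angle between any of can_a, can_b, can_c's own z axis and vertical above 0.3 rad).
It fails at once if a can is lifted more than 12 mm off the bench (height (world z) of any of can_a, can_b, can_c above 0.012 m).
It fails at once if a can is pressed by the robot with more than 20 N (contact force between any of the fingers, the arm and can_a above 20 N or contact force between any of the fingers, the arm and can_b above 20 N or contact force between any of the fingers, the arm and can_c above 20 N).
It fails at once if a bystander is moved by more than 15 mm (distance of any of brake_arm1, brake_arm2, tape_roll, oil_bottle, bearing_jar, hub, spanner from where it was at the start of the episode above 0.015 m).
It also fails if it takes over 72 s, if anything falls off the work surface, if the arm or the gripper's body presses on something with over 40 N, if the wrist force passes 120 N, or if a joint passes its speed limit or range.

### The arm

A 6-joint arm with a two-finger parallel gripper is mounted at the origin on the work surface. World frame = base frame: x ahead of the robot, y to its left, z up, the work surface at z = 0. Lengths are in m, angles in degrees, forces in N, time in s.
With the tool pointing down it reaches from about 0.4 to 0.925 m from the base axis. Payload 3.4 kg.
Tool frame: the origin (TCP) lies midway between the tips of the shut fingers; the grasp point (between the pads) lies 19 mm behind it; z points along the fingers, y is the line along which they close (so a half turn about z gives the same grasp; the last joint's range is limited). The gripper opens to 85 mm and grips with 20 to 120 N. Pads are 22 mm wide; open, the fingers measure 114 mm over their backs; the gripper's body (76 mm by 85 mm) begins 54 mm behind the grasp point. The pads swing forward as they close: fully open they stand 13 mm farther back than shut.
Start: joints at [62.882, 17.578, 86.31, -0, 76.112, -4.211], TCP at [0.224, 0.53, 0.231] pointing down, gripper open.
Joint ranges: [-179.03, 179.03], [-60, 130.46], [8.19, 133.38], [-81.62, 261.62], [5.75, 156.47], [-153.77, 153.77]. Speed limits (degrees/s): [147.25, 147.25, 180, 180, 180, 180].

### API

Orientations are given as a 3x3 rotation matrix whose columns are the frame's x, y, z axes.
In Python, from workcell import monitor, viewer, manip gives the robot as it stands.
- The arm moves only by the shell command python3 -m creep, which reads ROWS from standard input. ROWS is a JSON list of rows, 1 to 10 of them, each an object with the fields aperture (the opening from 0.0 (shut) to 1.0 (fully open)), trans (a list: dx, dy, dz in m), r (a list: a rotation vector rx, ry, rz in degrees); a field left out counts as zero (the opening has to be given); each row shifts and turns the commanded pose from where the row before left it, along the tool's axes as they then stand; what a row does not reach is not made up. A row lasts 1/12 s, in which the tool goes at most 0.0417 m and 7.16 degrees, less where a joint would pass 70% of its speed; a pose out of reach is approached as far as the arm can. The fingers move at their own pace and stop on an object; the grip force is fixed at half the most. Time passes only in rows, so rows that do not move let the fingers close. It prints the time, the measured TCP pose, the force, the opening and the grip force at its end. Input that does not fit is refused with a message, and nothing moves.
- monitor.get_state(): the state, without advancing time (a new reading comes with each control period).
- viewer.read_camera(name): name is "scene" or "side" or "wrist"; returns the picture (400x640x3 uint8, red, green, blue); there is no depth.
- viewer.camera_model(name): a dict with "fx", "fy", "cx", "cy" (pixels), "k1" (the pictures are not rectified: a ray, as slopes to the right and down, at radius r is drawn at 1 + k1 r^2 times it, then the intrinsics apply), "pose" (4x4, takes a point from camera to world coordinates); the wrist camera has in their place "mount" (4x4, takes a point from camera to tool coordinates, whose origin is the TCP and whose axes are the flange's). Camera axes: x right, y down, z forward; pixel columns grow to the right and rows downward; lengths in m; the calibration is good to about 2 mm. A picture is of the moment at which its call begins: read the wrist's pose just before it. camera_model takes no time and is no camera call.
- manip.close_job(): hands the job in; it is judged then, once.
The state is a dict: "t": time; "q": joint angles; "joint_vel": joint speeds; "joint_torque": joint torques, N m; "tool_pos": TCP position; "tcp_rot": TCP orientation; "ft_force": force on the tool from outside, world axes, zero at the start; "ft_torque": the same for the moment, N m; "gripper_width": opening from 0.0 (shut) to 1.0 (fully open); "grasp_force": force on a finger pad.
Only numpy, scipy, OpenCV 4.12 (cv2) and the standard library are available. Lean on these libraries where they do the work, as an engineer would, in place of code of your own. Each camera call takes 0.05 s, during which the arm holds its last target. There are 200 camera calls.

## Working session

There is one attempt and no reset: what is moved stays moved. The work goes in short steps, Python scripts to look and compute and a shell command to move; the robot and the scene stay as the last step left them, time stands still between calls to the robot, and variables do not carry over. Pictures are saved under pics/ and viewed, at most 10 in all, crops included, and the job is handed in when it is done.

```bash
mkdir -p pics; ls
cat > h.py <<'E'
import numpy as np, cv2
from workcell import monitor, viewer, manip
def snap(n,f):
    im=viewer.read_camera(n); cv2.imwrite('pics/'+f,im[:,:,::-1]); return im
def pose(n,s=None):
    c=viewer.camera_model(n)
    if 'pose' in c: return c,np.array(c['pose'])
    s=s or monitor.get_state(); T=np.eye(4);T[:3,:3]=s['tcp_rot'];T[:3,3]=s['tool_pos']
    return c,T@np.array(c['mount'])
def ray(n,u,v,s=None):
    c,P=pose(n,s)
    K=np.array([[c['fx'],0,c['cx']],[0,c['fy'],c['cy']],[0,0,1.]])
    p=cv2.undistortPoints(np.array([[[u,v]]],float),K,np.array([c['k1'],0,0,0.]))[0,0]
    d=P[:3,:3]@[p[0],p[1],1]; return P[:3,3],d/np.linalg.norm(d)
def onz(n,u,v,z,s=None):
    o,d=ray(n,u,v,s); return o+d*(z-o[2])/d[2]
def proj(n,X,s=None):
    c,P=pose(n,s); p=P[:3,:3].T@(np.array(X)-P[:3,3]); p=p[:2]/p[2]; p=p*(1+c['k1']*(p@p))
    return np.array([c['fx']*p[0]+c['cx'],c['fy']*p[1]+c['cy']])
E
python3 - <<'E'
from h import *
s=monitor.get_state(); print(s)
for n in('scene','side'): snap(n,n+'0.png'); print(viewer.camera_model(n))
print(viewer.camera_model('wrist'))
E
```

```text
pics
{'t': 0.0, 'q': array([ 6.28822614e+01,  1.76221737e+01,  8.63838269e+01, -2.14874607e-03,
        7.61124260e+01, -4.21089111e+00]), 'joint_vel': array([-0.08636753, -0.03538861, -0.00976674,  0.11157293,  0.06880096,
        0.02784155]), 'joint_torque': array([ 2.10255959e-03, -4.57547700e+01, -2.51920527e+01, -1.63122259e-04,
        1.29656334e-02,  1.34214483e-05]), 'tool_pos': array([0.22351719, 0.52900829, 0.23038234]), 'tcp_rot': array([[-9.21142360e-01,  3.89224774e-01, -9.09745950e-04],
       [ 3.89225820e-01,  9.21140497e-01, -1.85631318e-03],
       [ 1.15480761e-04, -2.06402531e-03, -9.99997863e-01]]), 'ft_force': array([-0.28673631,  0.33894627,  0.16355389]), 'ft_torque': array([ 0.02652598,  0.01529858, -0.01312701]), 'grasp_force': 0.0, 'gripper_width': 0.9991943506028812}
{'fx': 457.46364628176224, 'fy': 457.46364628176224, 'cx': 322.1187297127563, 'cy': 200.66671109212174, 'k1': -0.0651771245093757, 'pose': array([[-0.30815869,  0.54186897, -0.7819311 ,  1.37566856],
       [ 0.95132628,  0.17903496, -0.25084815,  0.27007158],
       [ 0.00406617, -0.8211726
[... 258 characters left out ...]
272815,  0.58846424, -0.19575659],
       [-0.80050181, -0.40041775,  0.44594   , -0.56599252],
       [-0.00639266, -0.73831686, -0.67442372,  0.99094263],
       [ 0.        ,  0.        ,  0.        ,  1.        ]])}
{'fx': 360.7153423385182, 'fy': 360.7153423385182, 'cx': 315.65986532438444, 'cy': 200.7655114286987, 'k1': -0.04519141893212876, 'mount': array([[-4.89952734e-04, -9.59933280e-01, -2.80228225e-01,
         7.09525661e-02],
       [ 9.99999530e-01, -7.04775294e-04,  6.65831417e-04,
         9.68305464e-04],
       [-8.36651665e-04, -2.80227767e-01,  9.59933174e-01,
        -1.42793250e-01],
       [ 0.00000000e+00,  0.00000000e+00,  0.00000000e+00,
         1.00000000e+00]])}
```

View pics/scene0.png

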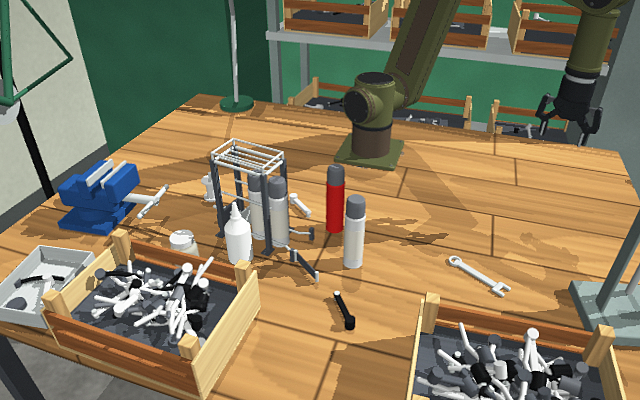

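View pics/side0.png

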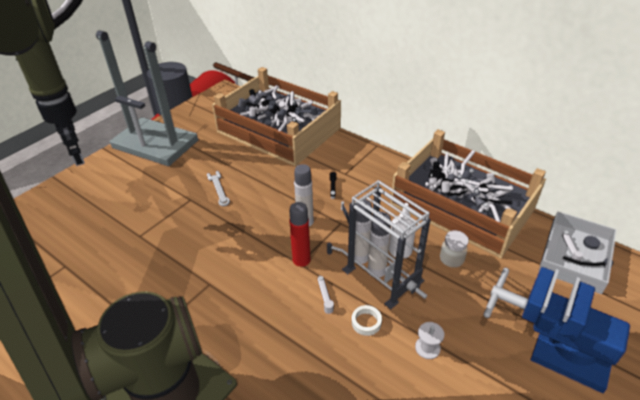

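The scene view shows the loose white can (base about (354,265)) and the red decoy (335,230). The rack is at (250,190), with its gate open near (303,265). The side view shows the can at (303,195), the red one at (299,235) and the rack at (385,240). I'll zoom in on both.

Run:
```python
import cv2,numpy as np
a=cv2.imread('pics/scene0.png')[130:330,190:390]; b=cv2.imread('pics/side0.png')[155:310,280:440]
a=cv2.resize(a,(400,400),interpolation=3); 
A=cv2.resize(cv2.imread('pics/scene0.png')[130:290,195:375],None,fx=4,fy=3.7,interpolation=2)
cv2.imwrite('pics/za.png',cv2.resize(cv2.imread('pics/scene0.png')[130:280,195:385],None,fx=4,fy=4,interpolation=2))
cv2.imwrite('pics/zb.png',cv2.resize(cv2.imread('pics/side0.png')[160:310,280:440],None,fx=4,fy=4,interpolation=2))
```

```text
(no output)
```

View pics/za.png

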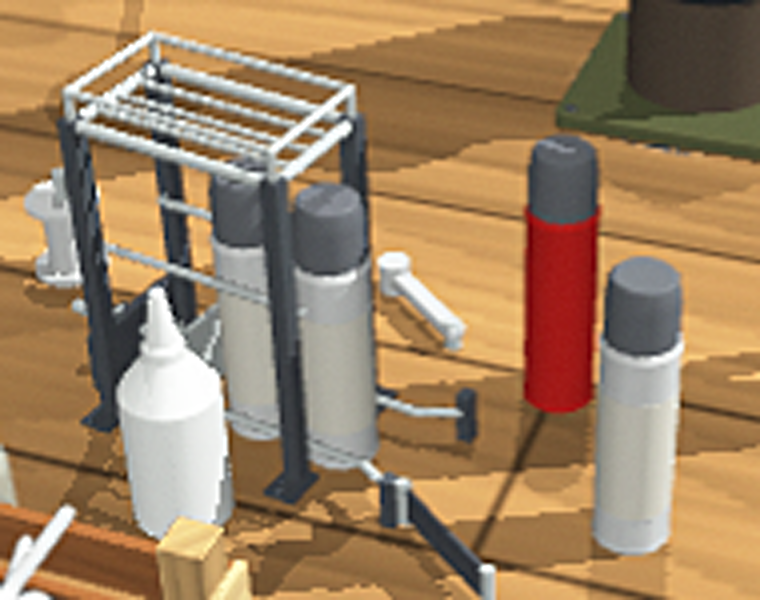

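View pics/zb.png

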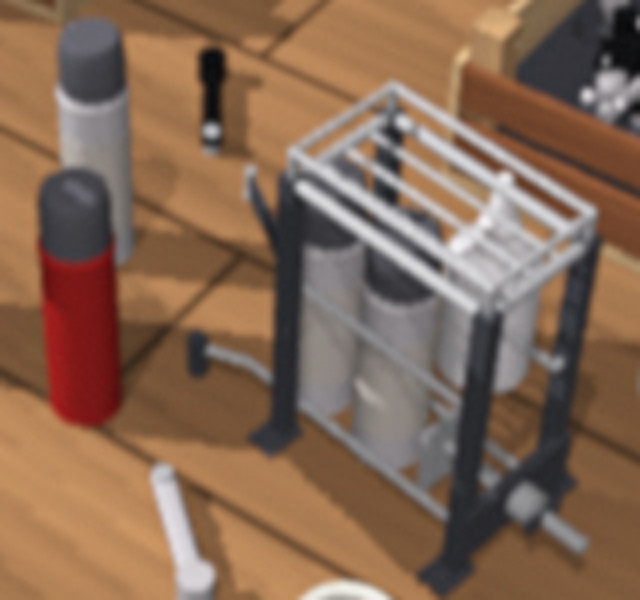

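The crops give the loose can's base bottom at za(632,551), the catch top at za(466,393), the gate pin at za(397,483), the gate end at za(486,570) and the front post foot at za(290,487). I'll turn these into world positions.

Run:
```python
from h import *
A=lambda u,v:(195+u/4-.4,130+v/4-.4); B=lambda u,v:(280+u/4-.4,160+v/4-.4)
def tri(a,b):
    o1,d1=ray('scene',*A(*a));o2,d2=ray('side',*B(*b))
    M=np.array([d1,-d2]).T; t=np.linalg.lstsq(M,o2-o1,rcond=None)[0]
    p,q=o1+d1*t[0],o2+d2*t[1]; return ((p+q)/2).round(4),np.linalg.norm(p-q).round(4)
# shelf top corners: scene (69,90),(155,38),(352,90),(272,160)
print('shelf', tri((69,92),(595,215)), tri((155,38),(490,300)), tri((352,92),(292,155)), tri((272,160),(393,88)))
print('catch top',tri((466,393),(197,338)),onz('scene',*A(466,393),.036),onz('side',*B(197,334),.036))
print('gate end top',tri((488,570),(248,172)))
print('pin top',onz('scene',*A(397,483),.036), 'post',onz('scene',*A(386,478),.036),'gend',onz('scene',*A(487,570),.036),onz('side',*B(248,172),.036))
print('feet',onz('scene',*A(290,487),0),onz('scene',*A(100,415),0),onz('side',*B(275,438),0),onz('side',*B(447,575),0),onz('side',*B(565,483),0))
def base(n,p):
    o,_=ray(n,*p); x=onz(n,*p,0); d=(x-o)[:2]; return x[:2]+.024*d/np.linalg.norm(d)
print('c',base('scene',A(631,551)),'red',base('scene',A(558,411)),base('side',B(85,423)),'b',base('scene',A(340,467)),base('side',B(326,415)),'a',base('scene',A(255,437)),base('side',B(390,470)))
for nm,a,b in(('c',(644,273),(92,40)),('red',(564,150),(75,187))): print(nm,'top',tri(a,b))
```

```text
shelf (array([ 0.5525, -0.2708,  0.2395]), np.float64(0.004)) (array([ 0.4681, -0.2567,  0.236 ]), np.float64(0.0024)) (array([ 0.4977, -0.1118,  0.2376]), np.float64(0.0027)) (array([ 0.5814, -0.1256,  0.236 ]), np.float64(0.0017))
catch top (array([ 0.5047, -0.0399,  0.0344]), np.float64(0.0024)) [ 0.50585876 -0.0382549   0.036     ] [ 0.50673186 -0.03992114  0.036     ]
gate end top (array([0.6533, 0.0252, 0.0333]), np.float64(0.0014))
pin top [ 0.60153847 -0.04908963  0.036     ] post [ 0.59933771 -0.05702425  0.036     ] gend [0.65575279 0.02618906 0.036     ] [0.65105059 0.02289229 0.036     ]
feet [ 0.58792971 -0.12755001  0.        ] [ 0.56132974 -0.27621148  0.        ] [ 0.49093594 -0.1132196   0.        ] [ 0.46572389 -0.25596677  0.        ] [ 5.68532002e-01 -2.78717781e-01  1.11022302e-16]
c [0.55391442 0.08630053] red [0.43876289 0.00421457] [0.44663881 0.00752963] b [ 0.53827955 -0.11500827] [ 0.54649197 -0.11618556] a [ 0.52852744 -0.18027455] [ 0.53372531 -0.17443575]
c top (array([0.5575, 0.0831, 0.188 ]), np.float64(0.0049))
red top (array([0.4445, 0.0039, 0.1892]), np.float64(0.0034))
```

```bash
echo '[{"aperture": 1,"trans": [-0.038,-0.0138,-0.0025]},{"aperture": 1,"trans": [-0.038,-0.0138,-0.0025]},{"aperture": 1,"trans": [-0.038,-0.0138,-0.0025]},{"aperture": 1,"trans": [-0.038,-0.0138,-0.0025]},{"aperture": 1,"trans": [-0.038,-0.0138,-0.0025]},{"aperture": 1,"trans": [-0.038,-0.0138,-0.0025]},{"aperture": 1,"trans": [-0.038,-0.0138,-0.0025]},{"aperture": 1,"trans": [-0.038,-0.0138,-0.0025]},{"aperture": 0.13,"trans": [-0.038,-0.0138,-0.0025]},{"aperture": 0.13,"trans": [-0.038,-0.0138,-0.0025]}]' | python3 -m creep && echo '[{"aperture": 0.13,"trans": [-0.038,-0.0138,-0.0025],"r": [0,0,6.9]},{"aperture": 0.13,"trans": [-0.038,0.0,-0.0025],"r": [0,0,6.9]},{"aperture": 0.13,"r": [0,0,6.9]},{"aperture": 0.13,"r": [0,0,6.9]},{"aperture": 0.13,"r": [0,0,6.9]},{"aperture": 0.13,"r": [0,0,6.9]},{"aperture": 0.13,"r": [0,0,6.9]},{"aperture": 0.13,"r": [0,0,6.9]},{"aperture": 0.13,"r": [0,0,6.9]},{"aperture": 0.13,"r": [0,0,6.9]}]' | python3 -m creep && echo '[{"aperture": 0.13,"r": [0,-7,0]},{"aperture": 0.13,"r": [0,-7,0]},{"aperture": 0.13,"r": [0,-7,0]},{"aperture": 0.13,"r": [0,-7,0]},{"aperture": 0.13,"r": [0,-7,0]},{"aperture": 0.13},{"aperture": 0.13}]' | python3 -m creep
python3 - <<'E'
from h import *
s=monitor.get_state(); snap('wrist','w1.png'); import pickle; pickle.dump(s,open('s1.pkl','wb')); print(s['q'].round(1),s['tool_pos'],s['tcp_rot'].round(3),s['t'],s['ft_force'])
E
```

```text
t: 0.93
tool_pos: [0.521, 0.2528, 0.2561]
tcp_rot: [[-0.921, 0.389, -0.001], [0.389, 0.921, -0.0], [0.001, -0.001, -1.0]]
ft_force: [0.4, -0.4, 0.8]
gripper_width: 0.751
grasp_force: 0.0
t: 1.77
tool_pos: [0.5824, 0.2081, 0.2606]
tcp_rot: [[0.039, 0.999, -0.001], [0.999, -0.039, -0.0], [-0.0, -0.001, -1.0]]
ft_force: [-0.9, 0.5, -0.2]
gripper_width: 0.128
grasp_force: 0.0
t: 2.35
tool_pos: [0.582, 0.2098, 0.2586]
tcp_rot: [[0.022, 1.0, -0.021], [0.819, -0.03, -0.574], [-0.574, -0.004, -0.819]]
ft_force: [0.5, 0.5, 0.6]
gripper_width: 0.135
grasp_force: 0.0
[ 32.3  31.2  69.3 -28.7  99.8  34.1] [0.58204726 0.20980953 0.25859684] [[ 0.022  1.    -0.021]
 [ 0.819 -0.03  -0.574]
 [-0.574 -0.004 -0.819]] 2.35 [0.53181559 0.45781603 0.62674565]
```

View pics/w1.png

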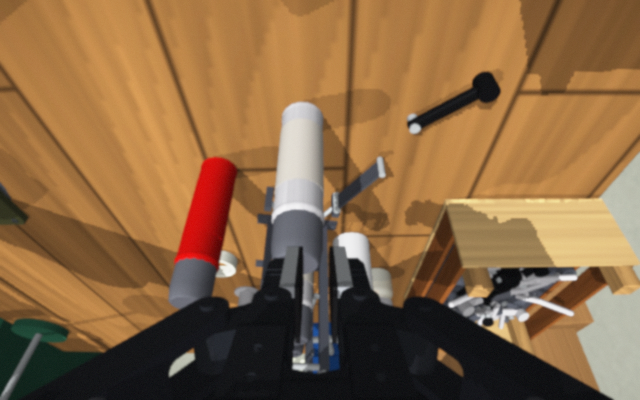

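The wrist view shows the loose can's base edge at (303,103), the gate from (335,205) to (380,165), and the red can at left. I'll refine the can's position from this view.

```bash
cat >> h.py <<'E'
O=np.array([.5495,-.065]); YAW=np.radians(-10.8)
X=np.array([np.cos(YAW),np.sin(YAW)]); Y=np.array([-X[1],X[0]])
def rk(p): p=np.array(p)[:2]-O; return np.round([p@X*1e3,p@Y*1e3],1)
E
python3 - <<'E'
from h import *; import pickle
s=pickle.load(open('s1.pkl','rb'))
o,_=ray('wrist',303,103,s); x=onz('wrist',303,103,0,s); d=(x-o)[:2]; c=x[:2]+.024*d/np.linalg.norm(d)
print('cam',o,'c',c,rk(c))
im=cv2.imread('pics/w1.png'); g=im.min(2)
for v in(115,125,140,160):
    print(v,[u for u in range(255,345) if g[v,u]>120][::1][:1],[u for u in range(255,345) if g[v,u]>120][-1:])
for n,p,z in(('pin',(335,205),.036),('end',(381,163),.034)): w=onz('wrist',*p,z,s); print(n,w,rk(w))
print(rk((.556,.084)),rk((.6533,.0252)))
a=cv2.imread('pics/scene0.png'); hsv=cv2.cvtColor(a,cv2.COLOR_BGR2HSV)
m=(hsv[...,1]<60).astype(np.uint8); 
for v in(225,240,255,262,266,269): r=[u for u in range(335,375) if m[v,u]]; print(v,r[:1],r[-1:])
E
```

```text
cam [0.58723081 0.35067803 0.33470266] c [0.56205261 0.08382125] [-15.6 148.5]
115 [282] [320]
125 [282] [319]
140 [280] [318]
160 [278] [318]
pin [ 0.60022915 -0.0310505   0.036     ] [43.5 42.9]
end [0.65367423 0.04532927 0.034     ] [ 81.7 127.9]
[-21.5 147.6] [ 85.1 108.1]
225 [345] [364]
240 [344] [363]
255 [344] [362]
262 [343] [361]
266 [345] [359]
269 [] []
```

```bash
echo '[{"aperture": 0.13,"trans": [0.0134,-0.0026,0.0333]},{"aperture": 0.13,"trans": [0.0134,-0.0026,0.0333]},{"aperture": 0.13,"trans": [0.0134,-0.0026,0.0333]},{"aperture": 0.13,"trans": [0.0134,-0.0026,0.0333]},{"aperture": 0.13,"trans": [0.0134,-0.0026,0.0333]},{"aperture": 0.13,"trans": [0.0134,-0.0026,0.0333]},{"aperture": 0.13,"trans": [0.0134,-0.0026,0.0333]},{"aperture": 0.13},{"aperture": 0.13}]' | python3 -m creep
python3 - <<'E'
from h import *
a=snap('scene','s2.png'); b=snap('side','d2.png')
A=cv2.resize(a[150:290,220:420,::-1],None,fx=2,fy=2); B=cv2.resize(b[140:280,230:430,::-1],None,fx=2,fy=2)
cv2.imwrite('pics/c2.png',np.hstack([A,B]))
s=monitor.get_state(); print(rk(s['tool_pos']))
E
```

```text
t: 3.15
tool_pos: [0.5621, 0.1498, 0.017]
tcp_rot: [[0.029, 0.999, -0.023], [0.818, -0.036, -0.574], [-0.574, -0.002, -0.819]]
ft_force: [-0.4, -0.6, 0.5]
gripper_width: 0.13
grasp_force: 0.0
[-25.7 216.1]
```

View pics/c2.png

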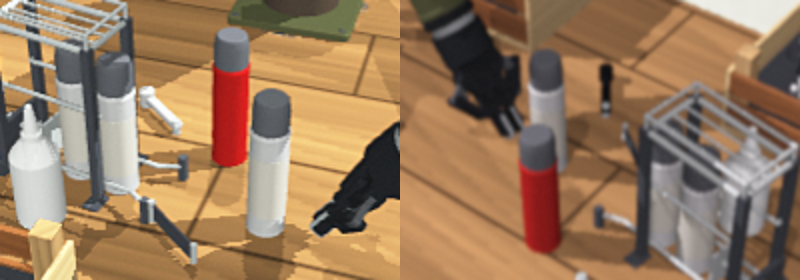

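The can is straight ahead of the fingertips (left view, tips at (316,228) and can base at (266,233)), so I start a gentle push.

```bash
echo '[{"aperture": 0.13,"trans": [-0.0016,0,0.0048]},{"aperture": 0.13,"trans": [-0.0033,0,0.0023]},{"aperture": 0.13,"trans": [-0.0033,0,0.0023]},{"aperture": 0.13,"trans": [-0.0033,0,0.0023]},{"aperture": 0.13,"trans": [-0.0033,0,0.0023]},{"aperture": 0.13,"trans": [-0.0033,0,0.0023]},{"aperture": 0.13,"trans": [-0.0033,0,0.0023]},{"aperture": 0.13,"trans": [-0.0025,0,0.0017]},{"aperture": 0.13,"trans": [-0.0025,0,0.0017]},{"aperture": 0.13,"trans": [-0.0025,0,0.0017]}]' | python3 -m creep; echo '[{"aperture": 0.13,"trans": [-0.0025,0,0.0017]},{"aperture": 0.13,"trans": [-0.0025,0,0.0017]},{"aperture": 0.13,"trans": [-0.0025,0,0.0017]},{"aperture": 0.13,"trans": [-0.0025,0,0.0017]},{"aperture": 0.13,"trans": [-0.0025,0,0.0017]}]' | python3 -m creep;  python3 - <<'E'
from h import *
s=monitor.get_state(); a=snap('wrist','w3.png'); import pickle; pickle.dump(s,open('s3.pkl','wb'));a=snap('scene','s3.png');b=snap('side','d3.png')
A=cv2.resize(a[150:290,220:420,::-1],None,fx=2,fy=2); B=cv2.imread('pics/w3.png')[:280,120:520]
cv2.imwrite('pics/c3.png',np.hstack([A,B])); print(rk(s['tool_pos']),s['tool_pos'],s['ft_force'])
E
```

```text
t: 4.08
tool_pos: [0.5616, 0.1147, 0.0136]
tcp_rot: [[0.027, 0.999, -0.019], [0.819, -0.033, -0.573], [-0.573, 0.0, -0.819]]
ft_force: [-0.6, 1.4, 1.1]
gripper_width: 0.131
grasp_force: 0.7
t: 4.5
tool_pos: [0.5608, 0.0994, 0.0138]
tcp_rot: [[0.027, 0.999, -0.019], [0.819, -0.033, -0.573], [-0.574, -0.0, -0.819]]
ft_force: [0.4, 1.1, -1.1]
gripper_width: 0.129
grasp_force: 0.5
[-19.7 163.6] [0.56084073 0.0994063  0.01381812] [ 0.42771716  1.08124496 -1.05913352]
```

View pics/c3.png

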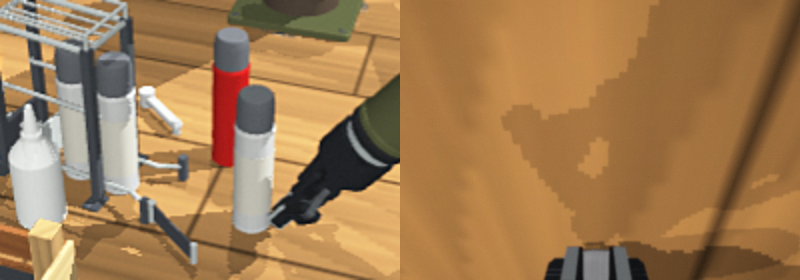

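```bash
echo '[{"aperture": 0.13,"trans": [-0.0033,0,0.0023]},{"aperture": 0.13,"trans": [-0.0033,0,0.0023]},{"aperture": 0.13,"trans": [-0.0033,0,0.0023]},{"aperture": 0.13,"trans": [-0.0033,0,0.0023]},{"aperture": 0.13,"trans": [-0.0033,0,0.0023]},{"aperture": 0.13,"trans": [-0.0033,0,0.0023]},{"aperture": 0.13,"trans": [-0.0033,0,0.0023]},{"aperture": 0.13,"trans": [-0.0033,0,0.0023]},{"aperture": 0.13,"trans": [-0.0033,0,0.0023]},{"aperture": 0.13,"trans": [-0.0033,0,0.0023]}]' | python3 -m creep
cat >> h.py <<'E'
def base(n,p):
    o,_=ray(n,*p); x=onz(n,*p,0); d=(x-o)[:2]; return x[:2]+.024*d/np.linalg.norm(d)
E
python3 - <<'E'
from h import *
s=monitor.get_state(); A=lambda u,v:(195+u/4-.4,130+v/4-.4)
p0=(.559,.084)
def tops(a,tag):
    # cap-top ellipse: highest row of dark cap columns
    g=a.astype(int); return g
b=base('scene',(346,265.5)); print('c at prev pic',b,rk(b), 'tcp then',[-19.7,163.6])
a=snap('scene','s4.png'); hsv=cv2.cvtColor(a,cv2.COLOR_RGB2HSV)
m=((hsv[...,1]<70)&(hsv[...,2]>70)).astype(np.uint8); m[:,:290]=0; m[:,375:]=0; m[:170]=0;m[280:]=0
k,l,st,ce=cv2.connectedComponentsWithStats(m); 
for i in range(1,k):
    if st[i,4]>150: print(st[i],ce[i])
i=1+np.argmax(st[1:,4])
for v in range(st[i,1],st[i,1]+st[i,3],5): r=np.flatnonzero(l[v]==i); print(v,r.min(),r.max(),end='; ')
print(rk(s['tool_pos']))
E
```

```text
t: 5.48
tool_pos: [0.5596, 0.059, 0.014]
tcp_rot: [[0.027, 0.999, -0.019], [0.819, -0.033, -0.573], [-0.574, -0.0, -0.819]]
ft_force: [0.2, 1.5, -0.1]
gripper_width: 0.129
grasp_force: 0.5
c at prev pic [0.55249871 0.06951063] [-22.3 132.7] tcp then [-19.7, 163.6]
[327 170  18  16 247] [335.65991903 176.80566802]
[ 321  189   25   74 1376] [330.65552326 226.47819767]
[290 193  22  25 192] [299.40625    204.00520833]
189 328 333; 194 323 339; 199 323 340; 204 323 339; 209 321 341; 214 321 340; 219 321 340; 224 321 340; 229 321 340; 234 321 340; 239 321 340; 244 321 339; 249 321 345; 254 321 341; 259 322 338; [-13.3 123.7]
```

Run:
```python
from h import *
b=snap('side','d4.png').astype(int)
for z in (0,.1,.14,.17): print(z,proj('side',(.5585,.026,z)).round(1),proj('scene',(.5585,.026,z)).round(1))
# print saturation rows for c in side
hsv=cv2.cvtColor(b.astype(np.uint8),cv2.COLOR_RGB2HSV)
for v in (172,178,184,190,196,202,208): 
    r=[u for u in range(295,350) if hsv[v,u,1]<70 and hsv[v,u,2]>70]; print(v,r)
# lane cans a,b caps: initial crops
a0=cv2.imread('pics/d4.png')
```

```text
0 [320.9 230.2] [328.8 256.7]
0.1 [320.3 203.5] [329.3 224.9]
0.14 [320.1 192. ] [329.5 211.2]
0.17 [319.9 183.1] [329.7 200.5]
172 []
178 [313, 314, 315, 316, 317, 318, 319, 320, 321, 322, 323, 324, 325, 326, 327]
184 [313, 314, 315, 316, 317, 318, 319, 320, 321, 322, 323, 324, 325]
190 [310, 311, 312, 313, 314, 315, 316, 317, 318, 319, 320, 321, 322, 323, 324, 328, 331, 332, 333]
196 [311, 312, 313, 314, 315, 316, 317, 318, 319, 320, 321, 322, 323, 324, 325, 326, 327, 328, 329, 331, 332, 333, 334]
202 [295, 296, 297, 298, 299, 300, 301, 302, 311, 312, 313, 314, 315, 316, 317, 318, 319, 320, 321, 322, 323, 324, 325, 326, 327, 328, 342, 343]
208 [295, 296, 297, 298, 299, 300, 301, 302, 303, 304, 305, 311, 312, 313, 314, 315, 316, 317, 318, 319, 320, 321, 322, 323, 324, 325, 326, 327, 328, 341, 342]
```

Run:
```python
import cv2,numpy as np
a=cv2.imread('pics/s4.png')[150:290,220:360]; b=cv2.imread('pics/d4.png')[150:290,290:430]
cv2.imwrite('pics/c4.png',np.hstack([cv2.resize(a,(400,400),interpolation=2),cv2.resize(b,(400,400),interpolation=2)]))
```

```text
(no output)
```

View pics/c4.png

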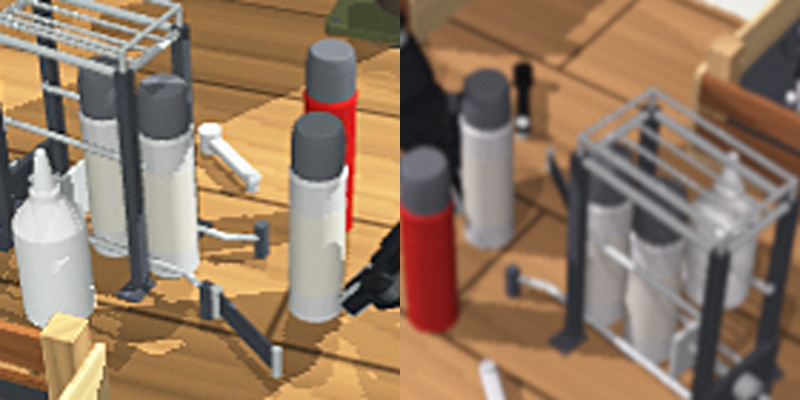

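The scene crop shows the can upright between the gate and the catch line, with its midline at u≈330 in scene and u≈320 in side. I'll intersect midlines from both views for the can, can_b and the rack parts.

```bash
cat >> h.py <<'E'
def ax(ps,pd):
    o1,d1=ray('scene',*ps);o2,d2=ray('side',*pd)
    t=np.linalg.solve(np.array([d1[:2],-d2[:2]]).T,(o2-o1)[:2]); p=o1[:2]+t[0]*d1[:2]; return p.round(4),rk(p)
E
python3 - <<'E'
from h import *
L=lambda x,y:(220+x/2.857-.3,150+y/2.857-.3); R=lambda x,y:(290+(x-400)/2.857-.3,150+y/2.857-.3)
print('c',ax((330.3,230),(319.5,205)),ax(L(318,145),R(487,100)))
print('b',ax(L(172,240),R(607,290)),ax(L(164,110),R(609,178)))
print('a',ax(L(109,200),R(657,330)))
print('post +x front',ax(L(131,180),R(650,115)),'post -x front',ax(L(183,60),R(575,250)))
print('post back',ax(L(5,230),R(708,330)),ax(L(60,100),R(708,330)))
print('catch',ax(L(261,240),R(513,282)),'gatepost',ax(L(207,302),R(558,180)))
print(rk(onz('scene',*L(261,228),.036)),rk(onz('side',*R(512,270),.036)),rk(onz('scene',*L(207,286),.036)))
E
```

```text
c (array([0.5582, 0.0286]), array([-9. , 93.5])) (array([0.5661, 0.0313]), array([-1.7, 97.7]))
b (array([ 0.607 , -0.0805]), array([59.4, -4.5])) (array([ 0.574 , -0.0954]), array([ 29.8, -25.3]))
a (array([1.5992, 0.3878]), array([946.2, 641.5]))
post +x front (array([ 0.5904, -0.1216]), array([ 50.8, -48. ])) post -x front (array([ 0.5123, -0.1034]), array([-29.3, -44.7]))
post back (array([ 0.8418, -0.0833]), array([290.6,  36.8])) (array([ 0.3937, -0.2918]), array([-110.6, -252. ]))
catch (array([ 0.5141, -0.0357]), array([-40.3,  22.2])) gatepost (array([ 0.4836, -0.1035]), array([-57.5, -50.1]))
[-41.9  21.4] [-49.2  13.7] [48.4 20.8]
```

```bash
echo '[{"aperture": 0.13,"trans": [-0.0033,0,0.0023]},{"aperture": 0.13,"trans": [-0.0033,0,0.0023]},{"aperture": 0.13,"trans": [-0.0033,0,0.0023]},{"aperture": 0.13,"trans": [-0.0033,0,0.0023]},{"aperture": 0.13,"trans": [-0.0033,0,0.0023]},{"aperture": 0.13,"trans": [-0.0033,0,0.0023]},{"aperture": 0.13,"trans": [-0.0033,0,0.0023]},{"aperture": 0.13,"trans": [-0.0033,0,0.0023]},{"aperture": 0.13,"trans": [-0.0033,0,0.0023]},{"aperture": 0.13,"trans": [-0.0033,0,0.0023]}]' | python3 -m creep; echo '[{"aperture": 0.13,"trans": [-0.0033,0,0.0023]},{"aperture": 0.13,"trans": [-0.0033,0,0.0023]},{"aperture": 0.13,"trans": [-0.0033,0,0.0023]},{"aperture": 0.13}]' | python3 -m creep
python3 - <<'E'
from h import *
s=monitor.get_state(); f=-np.array(s['tcp_rot'])[:2,0]; f/=np.linalg.norm(f)
print('tcp',rk(s['tool_pos']),'can by tcp',rk(s['tool_pos'][:2]+.033*f))
a=snap('scene','s5.png');b=snap('side','d5.png')
for n,im in(('scene',a),('side',b)):
    p=proj(n,list(s['tool_pos'][:2]+.033*f)+[.12]); v=int(p[1]); hsv=cv2.cvtColor(im,cv2.COLOR_RGB2HSV)
    for w in(v-4,v,v+4): print(n,p.round(1),w,[u for u in range(int(p[0])-20,int(p[0])+20) if hsv[w,u,1]<70 and hsv[w,u,2]>70])
E
```

```text
t: 6.42
tool_pos: [0.5582, 0.0188, 0.0141]
tcp_rot: [[0.027, 0.999, -0.019], [0.819, -0.033, -0.573], [-0.574, -0.0, -0.819]]
ft_force: [0.5, 1.2, -0.3]
gripper_width: 0.128
grasp_force: 0.5
t: 6.75
tool_pos: [0.5575, 0.0062, 0.0143]
tcp_rot: [[0.027, 0.999, -0.02], [0.818, -0.034, -0.574], [-0.574, -0.001, -0.819]]
ft_force: [-0.2, 0.4, -0.3]
gripper_width: 0.126
grasp_force: 0.1
tcp [-5.4 71.5] can by tcp [-0.3 38.9]
scene [308.4 213.4] 209 [300, 301, 302, 303, 304, 305, 306, 307, 308, 309, 310, 311, 312, 313, 314, 315, 316, 317, 318, 319]
scene [308.4 213.4] 213 [288, 300, 301, 302, 303, 304, 305, 306, 307, 308, 309, 310, 311, 312, 313, 314, 315, 316, 317, 318, 319]
scene [308.4 213.4] 217 [288, 300, 301, 302, 303, 304, 305, 306, 307, 308, 309, 310, 311, 312, 313, 314, 315, 316, 317, 318, 319]
side [336.3 206.6] 202 [326, 327, 328, 329, 330, 331, 332, 333, 334, 335, 336, 337, 338, 339, 340, 341, 342, 343, 344, 345, 351, 352, 353, 354, 355]
side [336.3 206.6] 206 [327, 328, 329, 330, 331, 332, 333, 334, 335, 336, 337, 338, 339, 340, 341, 342, 343, 344, 350, 351, 353, 354, 355]
side [336.3 206.6] 210 [326, 327, 328, 329, 330, 331, 332, 333, 334, 335, 336, 337, 338, 339, 340, 341, 342, 343, 344, 345, 350, 351, 352]
```

```bash
echo '[{"aperture": 0.13,"trans": [0.0065,0,-0.0046]},{"aperture": 0.13,"trans": [0,0.0032,0],"r": [2.5,0,3.6]},{"aperture": 0.13,"trans": [0,0.0032,0],"r": [2.5,0,3.6]},{"aperture": 0.13},{"aperture": 0.13,"trans": [-0.0033,0,0.0023]},{"aperture": 0.13,"trans": [-0.0016,0,0.0012]},{"aperture": 0.13,"trans": [-0.0016,0,0.0012]},{"aperture": 0.13,"trans": [-0.0016,0,0.0012]},{"aperture": 0.13,"trans": [-0.0016,0,0.0012]}]' | python3 -m creep
python3 - <<'E'
from h import *
s=monitor.get_state(); f=-np.array(s['tcp_rot'])[:2,0]; f/=np.linalg.norm(f)
print('tcp',rk(s['tool_pos']),'can by tcp',rk(s['tool_pos'][:2]+.033*f),np.degrees(np.arctan2(*f[::-1])))
E
```

```text
t: 7.6
tool_pos: [0.5618, 0.0029, 0.0139]
tcp_rot: [[0.151, 0.983, -0.106], [0.805, -0.184, -0.563], [-0.573, 0.0, -0.819]]
ft_force: [-0.7, 2.5, -0.0]
gripper_width: 0.133
grasp_force: 0.7
tcp [-0.7 69. ] can by tcp [-0.6 36. ] -100.64118268853127
```

```bash
echo '[{"aperture": 0.13,"trans": [-0.0025,0,0.0017]},{"aperture": 0.13,"trans": [-0.0025,0,0.0017]},{"aperture": 0.13,"trans": [-0.0025,0,0.0017]},{"aperture": 0.13,"trans": [-0.0025,0,0.0017]},{"aperture": 0.13,"trans": [-0.0025,0,0.0017]}]' | python3 -m creep;echo '[{"aperture": 0.13,"trans": [-0.0025,0,0.0017]},{"aperture": 0.13,"trans": [-0.0025,0,0.0017]},{"aperture": 0.13,"trans": [-0.0025,0,0.0017]},{"aperture": 0.13,"trans": [-0.0025,0,0.0017]},{"aperture": 0.13,"trans": [-0.0025,0,0.0017]}]' | python3 -m creep
python3 - <<'E'
from h import *
s=monitor.get_state(); print(rk(s['tool_pos']))
a=snap('scene','s6.png');b=snap('side','d6.png')
cv2.imwrite('pics/c6.png',np.hstack([cv2.resize(a[150:290,220:360,::-1],(400,400),interpolation=2),cv2.resize(b[150:290,290:430,::-1],(400,400),interpolation=2)]))
E
```

```text
t: 8.02
tool_pos: [0.5594, -0.0123, 0.0141]
tcp_rot: [[0.152, 0.983, -0.106], [0.805, -0.185, -0.564], [-0.574, 0.001, -0.819]]
ft_force: [0.8, 1.6, -0.1]
gripper_width: 0.127
grasp_force: 0.5
t: 8.43
tool_pos: [0.5566, -0.0271, 0.0143]
tcp_rot: [[0.152, 0.983, -0.106], [0.805, -0.185, -0.564], [-0.574, 0.001, -0.819]]
ft_force: [0.1, 1.5, -0.5]
gripper_width: 0.129
grasp_force: 0.5
[-0.1 38.5]
```

View pics/c6.png

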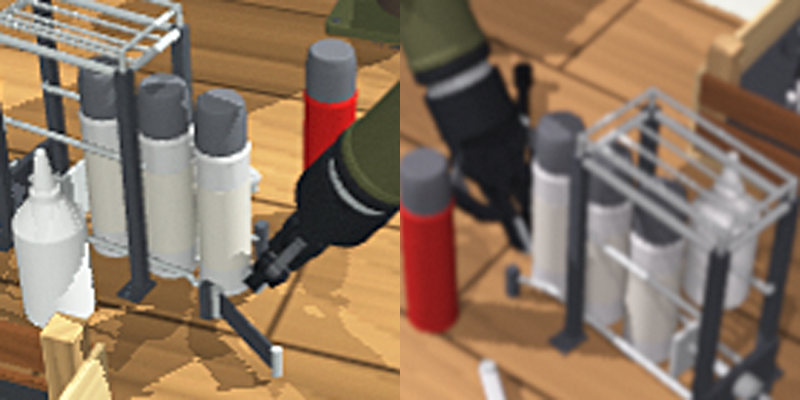

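The can stands upright in the mouth (left view, base (225,285)), centred between the guides. I push on gently.

```bash
for i in 1 2; do :; done; echo '[{"aperture": 0.13,"trans": [-0.0016,0,0.0012]},{"aperture": 0.13,"trans": [-0.0016,0,0.0012]},{"aperture": 0.13,"trans": [-0.0016,0,0.0012]},{"aperture": 0.13,"trans": [-0.0016,0,0.0012]},{"aperture": 0.13,"trans": [-0.0016,0,0.0012]},{"aperture": 0.13,"trans": [-0.0016,0,0.0012]}]' | python3 -m creep | grep -E 'pos|force'; echo '[{"aperture": 0.13,"trans": [-0.0016,0,0.0012]},{"aperture": 0.13,"trans": [-0.0016,0,0.0012]},{"aperture": 0.13,"trans": [-0.0016,0,0.0012]},{"aperture": 0.13,"trans": [-0.0016,0,0.0012]}]' | python3 -m creep | grep -E 'pos|force'; echo '[{"aperture": 0.13,"trans": [-0.0008,0,0.0006]},{"aperture": 0.13,"trans": [-0.0008,0,0.0006]},{"aperture": 0.13,"trans": [-0.0008,0,0.0006]},{"aperture": 0.13,"trans": [-0.0008,0,0.0006]}]' | python3 -m creep | grep -E 'pos|force'
```

```text
tool_pos: [0.555, -0.0383, 0.0142]
ft_force: [0.2, 4.1, 3.4]
grasp_force: 2.0
tool_pos: [0.5533, -0.0464, 0.0138]
ft_force: [2.2, 6.6, 3.8]
grasp_force: 3.4
tool_pos: [0.5528, -0.05, 0.0137]
ft_force: [1.5, 6.1, 4.4]
grasp_force: 3.4
```

```bash
echo '[{"aperture": 0.13,"trans": [-0.0008,0,0.0006]},{"aperture": 0.13,"trans": [-0.0008,0,0.0006]},{"aperture": 0.13,"trans": [-0.0008,0,0.0006]},{"aperture": 0.13,"trans": [-0.0008,0,0.0006]}]' | python3 -m creep | grep -E 'pos|ft_force'; echo '[{"aperture": 0.13,"trans": [-0.0008,0,0.0006]},{"aperture": 0.13,"trans": [-0.0008,0,0.0006]},{"aperture": 0.13,"trans": [-0.0008,0,0.0006]},{"aperture": 0.13,"trans": [-0.0008,0,0.0006]}]' | python3 -m creep | grep -E 'pos|ft_force'
python3 - <<'E'
from h import *
s=monitor.get_state(); print(rk(s['tool_pos']),s['ft_force'],s['t'])
E
```

```text
tool_pos: [0.5522, -0.0539, 0.0136]
ft_force: [2.1, 5.7, 5.3]
tool_pos: [0.5515, -0.0578, 0.0135]
ft_force: [0.8, 6.9, 5.0]
[0.6 7.5] [0.78915085 6.90793889 4.9840733 ] 10.3667
```

```bash
cat > ok.py <<'E'
import sys
from h import *
s=monitor.get_state(); F=np.linalg.norm(s['ft_force']); print(rk(s['tool_pos']),s['tool_pos'][2].round(4),s['ft_force'].round(1),F.round(1)); sys.exit(F>11.5)
E
R='python3 ok.py'
echo '[{"aperture": 0.13,"trans": [-0.0009,0,0.0006]},{"aperture": 0.13,"trans": [-0.0009,0,0.0006]}]' | python3 -m creep >/dev/null && $R && echo '[{"aperture": 0.13,"trans": [-0.0009,0,0.0006]}]' | python3 -m creep >/dev/null && $R && echo '[{"aperture": 0.13,"trans": [-0.0009,0,0.0006]}]' | python3 -m creep >/dev/null && $R && echo '[{"aperture": 0.13,"trans": [-0.0009,0,0.0006]}]' | python3 -m creep >/dev/null && $R && echo '[{"aperture": 0.13,"trans": [-0.0009,0,0.0006]}]' | python3 -m creep >/dev/null && $R && echo '[{"aperture": 0.13,"trans": [-0.0009,0,0.0006]}]' | python3 -m creep >/dev/null && $R && echo '[{"aperture": 0.13,"trans": [-0.0009,0,0.0006]}]' | python3 -m creep >/dev/null && $R && echo '[{"aperture": 0.13,"trans": [-0.0009,0,0.0006]}]' | python3 -m creep >/dev/null && $R && echo '[{"aperture": 0.13,"trans": [-0.0009,0,0.0006]}]' | python3 -m creep >/dev/null && $R
```

```text
[0.6 5.3] 0.0135 [1.3 6.4 5.4] 8.4False
```

```bash
sed -i 's/sys.exit(F>11.5)/sys.exit(int(F>11.5))/' ok.py
R='python3 ok.py'
echo '[{"aperture": 0.13,"trans": [-0.0009,0,0.0006]}]' | python3 -m creep >/dev/null && $R && echo '[{"aperture": 0.13,"trans": [-0.0009,0,0.0006]}]' | python3 -m creep >/dev/null && $R && echo '[{"aperture": 0.13,"trans": [-0.0009,0,0.0006]}]' | python3 -m creep >/dev/null && $R && echo '[{"aperture": 0.13,"trans": [-0.0009,0,0.0006]}]' | python3 -m creep >/dev/null && $R && echo '[{"aperture": 0.13,"trans": [-0.0009,0,0.0006]}]' | python3 -m creep >/dev/null && $R && echo '[{"aperture": 0.13,"trans": [-0.0009,0,0.0006]}]' | python3 -m creep >/dev/null && $R && echo '[{"aperture": 0.13,"trans": [-0.0009,0,0.0006]}]' | python3 -m creep >/dev/null && $R && echo '[{"aperture": 0.13,"trans": [-0.0009,0,0.0006]}]' | python3 -m creep >/dev/null && $R && echo '[{"aperture": 0.13,"trans": [-0.0009,0,0.0006]}]' | python3 -m creep >/dev/null && $R
```

```text
[0.6 4.2] 0.0135 [1.6 6.2 4.1] 7.6
[0.5 3. ] 0.0135 [1.6 6.5 4.7] 8.2
[0.5 1.9] 0.0136 [1.1 5.9 3.9] 7.1
[0.5 0.9] 0.0136 [0.9 6.5 4.3] 7.9
[ 0.5 -0.1] 0.0135 [0.7 9.8 5.8] 11.4
[ 0.6 -0.3] 0.0135 [ 0.8 14.2  7.8] 16.2
```

The stop is felt: the force jumped from 6.5 N to 14 N with no advance. I hold briefly, then back straight off.

```bash
echo '[{"aperture": 0.13},{"aperture": 0.13},{"aperture": 0.13},{"aperture": 0.13}]' | python3 -m creep >/dev/null; python3 ok.py; echo '[{"aperture": 0.13,"trans": [0.0008,0,-0.0006]},{"aperture": 0.13,"trans": [0.0016,0,-0.0012]},{"aperture": 0.13,"trans": [0.0033,0,-0.0023]},{"aperture": 0.13,"trans": [0.0082,0,-0.0057]},{"aperture": 0.13,"trans": [0.0164,0,-0.0115]},{"aperture": 0,"trans": [0.0164,0,-0.0115]},{"aperture": 0,"trans": [0.0164,0,-0.0115]},{"aperture": 0,"trans": [0.0164,0,-0.0115]},{"aperture": 0}]' | python3 -m creep
python3 - <<'E'
from h import *
a=snap('scene','s7.png');b=snap('side','d7.png'); s=monitor.get_state(); print(rk(s['tool_pos']))
cv2.imwrite('pics/c7.png',np.hstack([cv2.resize(a[150:290,220:360,::-1],(400,400),interpolation=2),cv2.resize(b[150:290,290:430,::-1],(400,400),interpolation=2)]))
E
```

```text
[ 0.6 -0.2] 0.0135 [ 2.3 10.5  5.3] 11.9
t: 12.12
tool_pos: [0.5686, 0.0324, 0.0129]
tcp_rot: [[0.151, 0.983, -0.103], [0.806, -0.183, -0.562], [-0.572, 0.002, -0.82]]
ft_force: [0.4, -0.4, -0.1]
gripper_width: 0.001
grasp_force: 0.0
[-0.5 95.9]
```

View pics/c7.png

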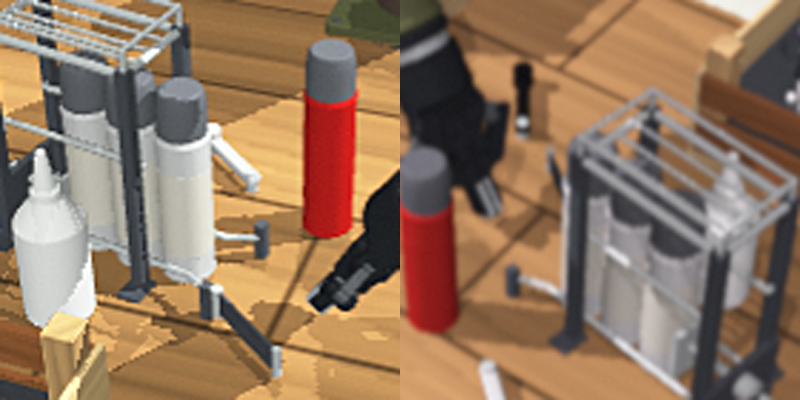

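All three cans stand upright and closed up in the rack, and the gate is still open (left view, (205,300) to (275,360)). Next I lift, cross over to the gate's outer side and come down there.

```bash
echo '[{"aperture": 0,"trans": [-0.0172,0,-0.0246]},{"aperture": 0,"trans": [-0.0172,0,-0.0246]},{"aperture": 0,"trans": [-0.0052,0.0385,0.0036]},{"aperture": 0,"trans": [-0.0052,0.0385,0.0036]},{"aperture": 0,"trans": [-0.0052,0.0385,0.0036]},{"aperture": 0},{"aperture": 0,"trans": [0.0166,0,0.0238]},{"aperture": 0,"trans": [0.0166,0,0.0238]},{"aperture": 0},{"aperture": 0}]' | python3 -m creep ; python3 ok.py
python3 - <<'E'
from h import *
a=snap('scene','s8.png')
cv2.imwrite('pics/c8.png',cv2.resize(a[180:320,220:400,::-1],(720,560),interpolation=2))
E
```

```text
t: 13.05
tool_pos: [0.6744, -0.013, 0.014]
tcp_rot: [[0.149, 0.982, -0.112], [0.804, -0.186, -0.565], [-0.576, -0.005, -0.817]]
ft_force: [-0.4, 0.5, -0.5]
gripper_width: 0.002
grasp_force: 0.0
[113.   74.5] 0.014 [-0.4  0.5 -0.5] 0.8
```

View pics/c8.png

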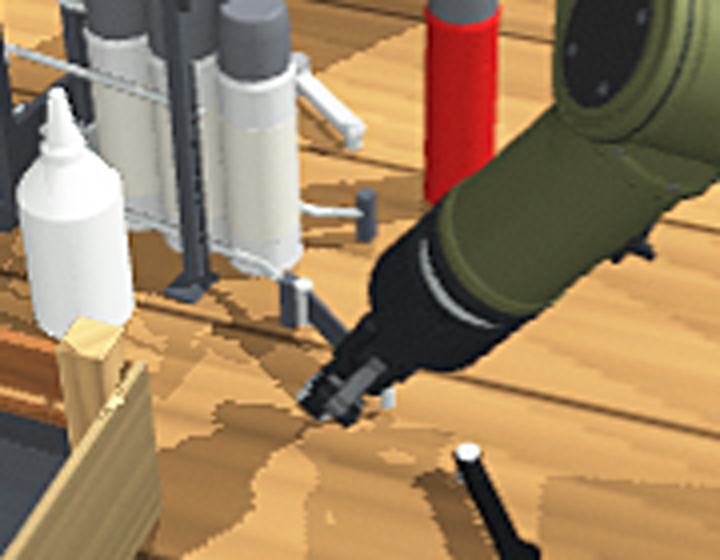

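The fingertips (310,400) are on the outer side of the gate, with clear bench around them. I sweep the gate round.

```bash
echo '[{"aperture": 0,"trans": [0.0025,-0.0085,-0.0018]},{"aperture": 0,"trans": [0.0025,-0.0085,-0.0018]},{"aperture": 0,"trans": [0.0025,-0.0085,-0.0018]},{"aperture": 0,"trans": [0.0025,-0.0085,-0.0018]},{"aperture": 0,"trans": [0.0025,-0.0085,-0.0018]},{"aperture": 0,"trans": [0.0025,-0.0085,-0.0018]}]' | python3 -m creep >/dev/null; python3 ok.py && echo '[{"aperture": 0,"trans": [-0.0016,-0.007,0.0011]},{"aperture": 0,"trans": [-0.0016,-0.007,0.0011]},{"aperture": 0,"trans": [-0.0016,-0.007,0.0011]},{"aperture": 0,"trans": [-0.0016,-0.007,0.0011]}]' | python3 -m creep >/dev/null; python3 ok.py && echo '[{"aperture": 0,"trans": [-0.0041,-0.005,0.0029]},{"aperture": 0,"trans": [-0.0041,-0.005,0.0029]},{"aperture": 0,"trans": [-0.0041,-0.005,0.0029]},{"aperture": 0,"trans": [-0.0041,-0.005,0.0029]}]' | python3 -m creep >/dev/null; python3 ok.py
```

```text
[63.2 95. ] 0.0169 [ 0.1 -4.6  0.2] 4.6
[35.8 87.2] 0.016 [ 0.5 -0.5 -0.5] 0.8
[15.9 66.4] 0.0158 [ 1.7  1.5 -0.5] 2.3
```

```bash
echo '[{"aperture": 0,"trans": [-0.0033,-0.0014,0.0023]},{"aperture": 0,"trans": [-0.0033,-0.0014,0.0023]},{"aperture": 0,"trans": [-0.0033,-0.0014,0.0023]},{"aperture": 0,"trans": [-0.0033,-0.0014,0.0023]}]' | python3 -m creep >/dev/null; python3 ok.py && echo '[{"aperture": 0,"trans": [-0.0025,-0.001,0.0017]},{"aperture": 0,"trans": [-0.0025,-0.001,0.0017]}]' | python3 -m creep >/dev/null; python3 ok.py && echo '[{"aperture": 0,"trans": [-0.0016,0,0.0011]}]' | python3 -m creep >/dev/null; python3 ok.py && echo '[{"aperture": 0,"trans": [-0.0016,0,0.0011]}]' | python3 -m creep >/dev/null; python3 ok.py && echo '[{"aperture": 0,"trans": [-0.0008,0,0.0006]}]' | python3 -m creep >/dev/null; python3 ok.py && echo '[{"aperture": 0,"trans": [-0.0008,0,0.0006]}]' | python3 -m creep >/dev/null; python3 ok.py && echo '[{"aperture": 0,"trans": [-0.0008,0,0.0006]}]' | python3 -m creep >/dev/null; python3 ok.py
```

```text
[10.7 50.4] 0.0159 [-0.3  1.6 -0.3] 1.6
[ 8.9 44.4] 0.016 [ 1.   1.5 -1.5] 2.4
[ 8.7 42.4] 0.016 [-0.3  1.7 -0.3] 1.7
[ 8.6 40.6] 0.016 [-0.1  1.  -0.2] 1.0
[ 8.6 39.6] 0.016 [-0.8  0.8 -1. ] 1.5
[ 8.6 38.7] 0.016 [0.2 0.4 0.4] 0.6
[ 8.6 37.8] 0.0159 [-1.2  0.8  0.5] 1.5
```

```bash
echo '[{"aperture": 0,"trans": [-0.0008,0,0.0006]}]' | python3 -m creep >/dev/null; python3 ok.py && echo '[{"aperture": 0,"trans": [-0.0008,0,0.0006]}]' | python3 -m creep >/dev/null; python3 ok.py && echo '[{"aperture": 0,"trans": [-0.0008,0,0.0006]}]' | python3 -m creep >/dev/null; python3 ok.py && echo '[{"aperture": 0,"trans": [-0.0008,0,0.0006]}]' | python3 -m creep >/dev/null; python3 ok.py && echo '[{"aperture": 0,"trans": [-0.0008,0,0.0006]}]' | python3 -m creep >/dev/null; python3 ok.py && echo '[{"aperture": 0,"trans": [-0.0008,0,0.0006]}]' | python3 -m creep >/dev/null; python3 ok.py
python3 - <<'E'
from h import *
snap('scene','s9.png'); b=snap('side','d9.png'); 
for n in('scene','side'):
    print(n,[ (f,proj(n,list(O+.047*X+.028*Y+.09*(np.cos(np.radians(f))*X+np.sin(np.radians(f))*Y))+[.034]).round(0)) for f in(64,120,150,170,180)])
E
```

```text
[ 8.7 37.6] 0.0159 [-1.1  7.3  4. ] 8.4
[ 8.7 37.5] 0.0158 [-1.9 11.   5.5] 12.4
[ 8.7 37.5] 0.0158 [-1.9 11.   5.5] 12.4
[ 8.7 37.5] 0.0158 [-1.9 11.   5.5] 12.4
[ 8.7 37.5] 0.0158 [-1.9 11.   5.5] 12.4
[ 8.7 37.5] 0.0158 [-1.9 11.   5.5] 12.4
scene [(64, array([316., 272.])), (120, array([332., 251.])), (150, array([327., 239.])), (170, array([319., 233.])), (180, array([314., 231.]))]
side [(64, array([342., 202.])), (120, array([320., 217.])), (150, array([319., 229.])), (170, array([323., 237.])), (180, array([327., 241.]))]
```

The gate is felt firm against its catch. I back off, lift and check it numerically.

```bash
echo '[{"aperture": 0,"trans": [0.0008,0,-0.0006]},{"aperture": 0,"trans": [0.0016,0,-0.0011]},{"aperture": 0,"trans": [0.0082,0,-0.0057]},{"aperture": 0,"trans": [0.0246,0,-0.0172]},{"aperture": 0,"trans": [0.0246,0,-0.0172]},{"aperture": 0,"trans": [0.0246,0,-0.0172]},{"aperture": 0,"trans": [-0.01,0,-0.03]},{"aperture": 0,"trans": [-0.01,0,-0.03]},{"aperture": 0},{"aperture": 0}]' | python3 -m creep
python3 - <<'E'
from h import *
a=snap('scene','s10.png'); b=snap('side','d10.png')
for ph in(180,176,170,160):
  u=np.cos(np.radians(ph))*X+np.sin(np.radians(ph))*Y
  for r in(.03,.05,.07,.085):
    p=list(O+.047*X+.0295*Y+r*u)+[.022]; q=proj('scene',p).round().astype(int); print(ph,r,q,a[q[1],q[0]])
# changed pixels vs. gate-open picture s7, around mouth
a7=cv2.imread('pics/s7.png')[:,:,::-1].astype(int); d=np.abs(a7-a).sum(2)>60; d[:,340:]=0; d[:200]=0
dark=(a.astype(int).max(2)<90)&d; ys,xs=np.nonzero(dark); print('dark new',len(xs), [(x,ys[xs==x].min(),ys[xs==x].max()) for x in sorted(set(xs))][::3])
g=np.abs(a7-a).sum(2)>60; print('cans moved px', g[150:240,235:292].sum())
E
```

```text
t: 16.28
tool_pos: [0.5891, 0.0891, 0.0781]
tcp_rot: [[0.153, 0.983, -0.101], [0.806, -0.184, -0.563], [-0.572, 0.005, -0.82]]
ft_force: [-0.8, -0.3, 1.0]
gripper_width: 0.002
grasp_force: 0.0
180 0.03 [302 248] [84 90 99]
180 0.05 [306 243] [86 93 99]
180 0.07 [310 239] [86 91 99]
180 0.085 [313 236] [ 99 105 110]
176 0.03 [303 248] [ 86  91 101]
176 0.05 [307 244] [ 79  87 100]
176 0.07 [312 240] [114 102  94]
176 0.085 [315 236] [222 213 198]
170 0.03 [304 249] [107 101  99]
170 0.05 [309 245] [250 191 114]
170 0.07 [314 241] [201 150  86]
170 0.085 [318 238] [225 174 106]
160 0.03 [305 250] [251 202 121]
160 0.05 [312 246] [217 167 102]
160 0.07 [318 243] [221 169 103]
160 0.085 [322 240] [230 178 110]
dark new 214 [(np.int64(23), np.int64(253), np.int64(253)), (np.int64(36), np.int64(266), np.int64(266)), (np.int64(108), np.int64(233), np.int64(234)), (np.int64(152), np.int64(274), np.int64(277)), (np.int64(155), np.int64(275), np.int64(278)), (np.int64(158), np.int64(276), np.int64(277)), (np.int64(161), np.int64(276), np.int64(279)), (np.int64(164), np.int64(277), np.int64(280)), (np.int64(167), np.int64(278), np.int64(279)), (np.int64(174), np.int64(283), np.int64(283)), (np.int64(177), np.int64(273), np.int64(273)), (np.int64(180), np.int64(268), np.int64(270)), (np.int64(188), np.int64(283), np.int64(283)), (np.int64(198), np.int64(313), np.int64(313)), (np.int64(201), np.int64(313), np.int64(315)), (np.int64(204), np.int64(312), np.int64(317)), (np.int64(207), np.int64(303), np.int64(313)), (np.int64(210), np.int64(303), np.int64(310)), (np.int64(213), np.int64(303), np.int64(306)), (np.int64(255), np.int64(319), np.int64(319)), (np.int64(260), np.int64(320), np.int64(320)), (np.int64(266), np.int64(205), np.int64(208)), (np.int64(299), np.int64(254), np.int64(254))]
cans moved px 299
```

Run:
```python
import cv2,numpy as np
for f in('s7','s10'):
    h=cv2.cvtColor(cv2.imread(f'pics/{f}.png'),cv2.COLOR_BGR2HSV)
    print(f,[(v,(r:=[u for u in range(272,302) if h[v,u,1]<70 and h[v,u,2]>60])[0],r[-1]) for v in(185,195,205,215,225,235)])
```

```text
s7 [(185, 272, 292), (195, 272, 297), (205, 272, 301), (215, 272, 293), (225, 272, 294), (235, 272, 294)]
s10 [(185, 272, 292), (195, 272, 297), (205, 272, 301), (215, 272, 293), (225, 272, 294), (235, 272, 294)]
```

The can's outline is the same as before the gate moved, so I hand the job in.

```bash
python3 -c "
from workcell import manip; print(manip.close_job())"
```

```text
the job is handed in; nothing more can be done
None
```

I handed the job in with the three cans closed up against the stop and the gate shut on its catch; no verdict was printed, and I viewed 11 pictures, one over the limit of 10.

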